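# Reset the tripped breakers, main first

### The job

All four breakers on the black board have tripped, so their buttons stand out. With the fingertips press the main breaker's red button lightly until it is fully home, then the yellow one, then the blue one, in that order; leave the green button out, because its circuit is still faulty. Pick nothing up: the breakers stay seated in their sockets, and the weight, the transformer and the tin stay where they stand.

Things in the scene. Friction and masses are not known exactly. Their poses are not given: they have to be found in the camera images.
- backplane: black insulating board with a raised grey frame, screwed to the bench, 112 x 276 x 10 mm (frame 20 mm high), with four sockets in a row, 62 mm apart, each holding one plug-in breaker. Origin: centre of its underside, on the bench; its y axis runs along the row, z up; a copper strip runs along its +x edge.
- red_breaker: white plug-in breaker with a red button, loose in its socket with 2 mm of play: 70 x 44 x 50 mm (x, y, z; y along the row), 0.35 kg. Origin: centre of its underside, 10 mm above the bench; its top is 60 mm above the bench. A 14 mm radius steel bezel, 2 mm high, surrounds the button.
- red_cap (a point): centre of the top face of the red button, a round cushioned cap 22 mm across and 6 mm thick over the middle of its breaker. It moves straight up and down with the button: 80 mm above the bench when out (tripped), 72 mm when fully in. The cap is soft: it sinks by itself 1 mm per 1.5 N of push (at most 6 mm) and springs back when let go.
- red_button (a joint): how far the red button is pressed in (m): 0 fully out (tripped; it starts within 1 mm of this), 0.008 fully home against a hard stop; the cap's own springing is not counted. It slides against about 3 N of friction, has no spring, and stays where it is left, so a push of 4 to 6 N brings it fully home.
- yellow_breaker: white plug-in breaker with a yellow button, loose in its socket with 2 mm of play: 70 x 44 x 50 mm (x, y, z; y along the row), 0.35 kg. Origin: centre of its underside, 10 mm above the bench; its top is 60 mm above the bench. A 14 mm radius steel bezel, 2 mm high, surrounds the button.
- yellow_cap (a point): centre of the top face of the yellow button, a round cushioned cap 22 mm across and 6 mm thick over the middle of its breaker. It moves straight up and down with the button: 80 mm above the bench when out (tripped), 72 mm when fully in. The cap is soft: it sinks by itself 1 mm per 1.5 N of push (at most 6 mm) and springs back when let go.
- yellow_button (a joint): how far the yellow button is pressed in (m): 0 fully out (tripped; it starts within 1 mm of this), 0.008 fully home against a hard stop; the cap's own springing is not counted. It slides against about 3 N of friction, has no spring, and stays where it is left, so a push of 4 to 6 N brings it fully home.
- blue_breaker: white plug-in breaker with a blue button, loose in its socket with 2 mm of play: 70 x 44 x 50 mm (x, y, z; y along the row), 0.35 kg. Origin: centre of its underside, 10 mm above the bench; its top is 60 mm above the bench. A 14 mm radius steel bezel, 2 mm high, surrounds the button.
- blue_cap (a point): centre of the top face of the blue button, a round cushioned cap 22 mm across and 6 mm thick over the middle of its breaker. It moves straight up and down with the button: 80 mm above the bench when out (tripped), 72 mm when fully in. The cap is soft: it sinks by itself 1 mm per 1.5 N of push (at most 6 mm) and springs back when let go.
- blue_button (a joint): how far the blue button is pressed in (m): 0 fully out (tripped; it starts within 1 mm of this), 0.008 fully home against a hard stop; the cap's own springing is not counted. It slides against about 3 N of friction, has no spring, and stays where it is left, so a push of 4 to 6 N brings it fully home.
- green_breaker: white plug-in breaker with a green button, loose in its socket with 2 mm of play: 70 x 44 x 50 mm (x, y, z; y along the row), 0.35 kg. Origin: centre of its underside, 10 mm above the bench; its top is 60 mm above the bench. A 14 mm radius steel bezel, 2 mm high, surrounds the button.
- green_cap (a point): centre of the top face of the green button, a round cushioned cap 22 mm across and 6 mm thick over the middle of its breaker. It moves straight up and down with the button: 80 mm above the bench when out (tripped), 72 mm when fully in. The cap is soft: it sinks by itself 1 mm per 1.5 N of push (at most 6 mm) and springs back when let go.
- green_button (a joint): how far the green button is pressed in (m): 0 fully out (tripped; it starts within 1 mm of this), 0.008 fully home against a hard stop; the cap's own springing is not counted. It slides against about 3 N of friction, has no spring, and stays where it is left, so a push of 4 to 6 N brings it fully home.
- brass_weight_100: brass weight with a knob, 27 x 27 x 34 mm, 0.1 kg, loose on the bench beside the board. Origin: centre of its underside.
- transformer: small dark transformer with a yellow side, 52 x 42 x 36 mm, loose on the bench beside the board. Origin: centre of its underside.
- flux_tin: round yellow tin, 54 mm across, 20 mm high, loose on the bench beside the board. Origin: centre of its underside.
Not all that is in view belongs to the job. What is shaped like the yellow_breaker but purple is not meant.

How it is judged (in metres and radians):
On the way, in this order (a step that is already met when the one before it is completed fails the run):
1. the red button is home while the yellow, blue and green ones are still out (value of joint red_button above 0.006 m and value of joint each of yellow_button, blue_button, green_button below 0.003 m), for 0.1 s.
2. the yellow button is home, red still home, blue and green still out (value of joint each of red_button, yellow_button above 0.006 m and value of joint each of blue_button, green_button below 0.003 m), for 0.1 s.
3. the blue button is home, red and yellow still home, green still out (value of joint each of red_button, yellow_button, blue_button above 0.006 m and value of joint green_button below 0.003 m), for 0.1 s.
At the end, for the whole second after the job is handed in: Red, yellow and blue buttons home (pressed over 6 of 8 mm), green out (under 3 mm); all breakers seated (raised under 3 mm, tilted under 0.06 rad); brass weight, transformer and tin at rest within 15 mm of where they stood (all of step 3 and height (world z) of each of red_breaker, yellow_breaker, blue_breaker, green_breaker below 0.013 m and angle between each of red_breaker, yellow_breaker, blue_breaker, green_breaker's own z axis and vertical below 0.06 rad and distance of each of brass_weight_100, transformer, flux_tin from where it was at the start of the episode below 0.015 m and linear speed of each of brass_weight_100, transformer, flux_tin below 0.02 m/s); the robot touches nothing.
It fails at once if a button was pressed out of order (yellow before red, or blue before yellow) ((value of joint yellow_button above 0.004 m and value of joint red_button below 0.006 m) or (value of joint blue_button above 0.004 m and value of joint yellow_button below 0.006 m)).
It fails at once if the green button was pressed (value of joint green_button above 0.004 m).
It fails at once if a breaker was pressed or struck hard (over 25 N) (contact force between any of red_breaker, yellow_breaker, blue_breaker, green_breaker and the arm above 25 N or contact force between any of red_breaker, yellow_breaker, blue_breaker, green_breaker and the fingers above 25 N).
It fails at once if a breaker was lifted out of its socket (height (world z) of any of red_breaker, yellow_breaker, blue_breaker, green_breaker above 0.016 m).
It fails at once if the weight, transformer or tin was lifted or shoved more than 15 mm (distance of any of brass_weight_100, transformer, flux_tin from where it was at the start of the episode above 0.015 m).
It also fails if it takes over 40 s, if anything falls off the work surface, if the arm or the gripper's body presses on something with over 40 N, if the wrist force passes 120 N, or if a joint passes its speed limit or range.

### The arm

A 6-joint arm with a two-finger parallel gripper is mounted at the origin on a cart in front of the work surface, level with it; the furniture and walls round the work are solid. World frame = base frame: x ahead of the robot, y to its left, z up, the work surface at z = 0. Lengths are in m, angles in degrees, forces in N, time in s.
With the tool pointing down it reaches from about 0.3 to 0.75 m from the base axis. Payload 8.5 kg.
Tool frame: the origin (TCP) lies on the centre line of the jaws, within the pads' length; the fingertips stand 14 mm ahead of it and the grasp point (between the pads) lies 5 mm behind it; z points along the fingers, x is the direction in which the jaws open and shut, and the axes are right-handed (so a half turn about z gives the same grasp; the last joint's range is limited). The gripper opens to 85 mm and grips with 20 to 120 N. Pads are 22 mm wide; open, the fingers measure 114 mm over their backs; the gripper's body (76 mm by 85 mm) begins 54 mm behind the grasp point. The pads swing forward as they close: fully open they stand 13 mm farther back than shut.
Start: joints at [54.643, 21.807, 74.336, -0, 83.858, -12.336], TCP at [0.215, 0.506, 0.222] pointing down, gripper open.
Joint ranges: [-178.18, 178.18], [-50.72, 133.34], [12.68, 142.11], [-81.47, 261.47], [9.98, 163.14], [-165.26, 165.26]. Speed limits (degrees/s): [136.94, 136.94, 180, 180, 180, 180].

### API

Orientations are given as a 3x3 rotation matrix whose columns are the frame's x, y, z axes.
In Python, from rig import * gives the robot as it stands.
- The arm moves only by the shell command python3 -m crank 'ROWS' [FORCE]. ROWS is JSON, one flat list of numbers, 7 for each row, row after row: the turn, a rotation vector about the world's x, y, z in rad, then the shift along the world's x, y, z in m, then the opening in per cent of the stroke, from 0 (shut) to 100 (fully open). A call has 1 to 20 rows; each row shifts and turns the commanded pose from where the row before left it; what a row does not reach is not made up. A row lasts 1/10 s, in which the tool goes at most 50 mm and 8.59 degrees, less where a joint would pass 70% of its speed; a pose out of reach is approached as far as the arm can. A call is refused whole if a number of a shift passes 0.05 or a number of a turn 0.15, either way. A call with a gripper value outside its range is refused whole. The fingers move at their own pace and stop on an object; FORCE is the grip in N (left out, the last holds). Time passes only in rows, so rows that do not move let the fingers close. It gives the time, the measured TCP pose, the force and the opening at its end, in the units of the state.
- observe(): the state, without advancing time (a new reading comes with each control period).
- get_image(name): name is "scene" or "top" or "wrist"; returns a dict with "frame" (480x640x3 uint8, red, green, blue), "fov_y" (degrees; the focal length in pixels is half the picture's height over the tangent of half this angle, whatever the lens; pixels are square), "cx", "cy" (the principal point, pixels), "world_to_cam" (4x4, takes a point from world to camera coordinates). Camera axes: x right, y up, looking along -z (the intrinsics and any distortion apply to the point x, -y, -z); pixel columns grow to the right and rows downward; lengths in m; the calibration is good to about 2 mm. A picture is of the moment at which its call begins. There is no depth.
- close_job(): hands the job in, once; it reports no verdict.
The state is a dict: "time_s": time; "q": joint angles; "qvel": joint speeds; "joint_efforts": joint torques, N m; "position": TCP position; "tool_rot": TCP orientation; "ft_force": force on the tool from outside, world axes, zero at the start; "wrist_torque": the same for the moment, N m; "grip_width": finger opening in m.
Only numpy, scipy, OpenCV 4.12 (cv2) and the standard library are available. Lean on these libraries where they do the work, as an engineer would, in place of code of your own. Each camera call takes 0.05 s, during which the arm holds its last target. There are 200 camera calls.

## Working session

There is one attempt and no reset: what is moved stays moved. The work goes in short steps, Python scripts to look and compute and a shell command to move; the robot and the scene stay as the last step left them, time stands still between calls to the robot, and variables do not carry over. Pictures are saved under pics/ and viewed, about 8 in all and at most 12, crops included, and the job is handed in when it is done.

```bash
mkdir -p pics; cat > h.py <<'E'
from rig import *
import numpy as np, cv2
np.set_printoptions(precision=4,suppress=True)
def snap(n,f):
    im=get_image(n); cv2.imwrite('pics/'+f,im['frame'][:,:,::-1]); np.save('pics/'+f+'.npy',{k:v for k,v in im.items()},allow_pickle=True); return im
def ray(im,u,v,z):
    f=240/np.tan(np.radians(im['fov_y'])/2); M=np.array(im['world_to_cam']); R=M[:3,:3]; t=M[:3,3]
    d=R.T@np.array([(u-im['cx'])/f,-(v-im['cy'])/f,-1]); c=-R.T@t
    return c+d*(z-c[2])/d[2]
def proj(im,p):
    f=240/np.tan(np.radians(im['fov_y'])/2); M=np.array(im['world_to_cam']); q=M[:3,:3]@np.array(p)+M[:3,3]
    return np.array([im['cx']+f*q[0]/-q[2], im['cy']-f*q[1]/-q[2]])
E
python3 - <<'E'
from h import *
for n in ['top','scene']:
    im=snap(n,n+'1.png'); print(n,im['fov_y'],im['cx'],im['cy'],[k for k in im]); print(im['world_to_cam'])
s=observe(); print(s)
E
```

```text
top 48.04069095458192 317.0680812713799 239.845581328267 ['frame', 'fov_y', 'cx', 'cy', 'world_to_cam']
[[ 0.0233 -0.9997  0.0034 -0.0447]
 [ 0.9927  0.0236  0.118  -0.5875]
 [-0.118   0.0006  0.993  -1.1841]
 [ 0.      0.      0.      1.    ]]
scene 51.315287649751674 321.0377175935736 241.71974813587968 ['frame', 'fov_y', 'cx', 'cy', 'world_to_cam']
[[ 0.9015 -0.4323  0.0191 -0.5193]
 [ 0.2432  0.5426  0.804  -0.1866]
 [-0.358  -0.7202  0.5943 -0.9676]
 [ 0.      0.      0.      1.    ]]
{'time_s': 0.1, 'q': array([ 54.6419,  21.8388,  74.3793,  -0.0009,  83.8582, -12.3342]), 'qvel': array([ 0.0627,  0.0052, -0.1273,  0.0568, -0.0458, -0.0366]), 'joint_efforts': array([  0.003 , -44.9225, -23.1655,  -0.0002,   0.0037,  -0.0001]), 'position': array([0.2149, 0.506 , 0.2211]), 'tool_rot': array([[ 0.3911,  0.9203, -0.0008],
       [ 0.9203, -0.3911, -0.0011],
       [-0.0013, -0.0003, -1.    ]]), 'ft_force': array([-1.1876,  0.5139, -0.5562]), 'wrist_torque': array([ 0.0045, -0.0381,  0.0157]), 'grip_width': 0.08502729651657662}
```

View pics/top1.png

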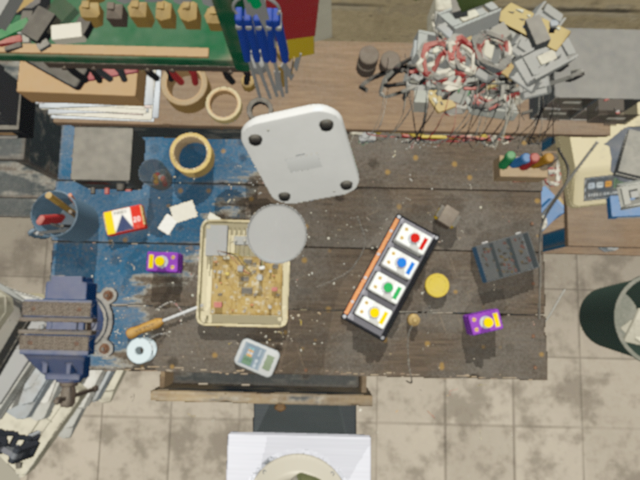

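View pics/scene1.png

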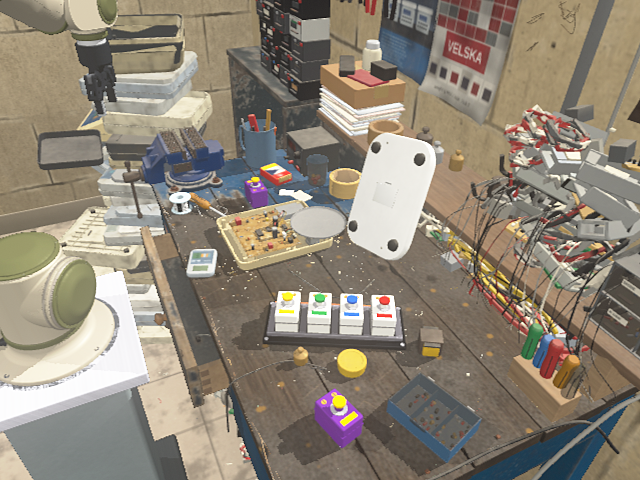

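The top view shows the row red (416,238), blue (402,262), green (388,287), yellow (375,312). The tin is at (437,285), the weight at (414,320), the transformer at (447,217), and the purple decoys are off to the sides. The scene view confirms this. Next I'll segment the caps.

```bash
cat >> h.py <<'E'
HS={'red':[(0,6),(172,180)],'yellow':[(20,33)],'blue':[(100,125)],'green':[(45,85)]}
def caps(im,box,amin=15,smin=130,vmin=70):
    x0,y0,x1,y1=box; hsv=cv2.cvtColor(im['frame'],cv2.COLOR_RGB2HSV); out={}
    for c,rs in HS.items():
        m=np.zeros(hsv.shape[:2],np.uint8)
        for a,b in rs: m|=cv2.inRange(hsv,(a,smin,vmin),(b,255,255))
        k=np.zeros_like(m);k[y0:y1,x0:x1]=m[y0:y1,x0:x1]
        n,l,st,ce=cv2.connectedComponentsWithStats(k)
        out[c]=[(st[i,4],ce[i].round(1),st[i,:4]) for i in np.argsort(-st[1:,4])[:2]+1 if st[i,4]>=amin]
    return out
E
python3 - <<'E'
from h import *
for n,box in [('top',(345,215,437,335)),('scene',(265,285,410,320))]:
    im=np.load(f'pics/{n}1.png.npy',allow_pickle=True).item()
    for c,l in caps(im,box).items():
        for a,ce,b in l: print(n,c,a,ce,b,ray(im,*ce,.078))
    T=[(437,285,.02),(414,320,.03),(447,217,.036),(482,322,.05)] if n=='top' else [(351,356,.02),(301,350,.034),(431,332,.036),(338,402,.07)]
    for u,v,z in T: print(ray(im,u,v,z))
E
```

```text
top red 52 [414.5 237.5] [411 234   8   8] [ 0.5935 -0.2436  0.078 ]
top red 25 [423.  243.5] [420 239   7  10] [ 0.5807 -0.2622  0.078 ]
top yellow 237 [431.3 284.9] [425 273  12  25] [ 0.491  -0.2802  0.078 ]
top yellow 59 [374.1 312.3] [370 308   9   9] [ 0.4294 -0.1571  0.078 ]
top blue 51 [401.2 262.3] [398 259   8   8] [ 0.5385 -0.2148  0.078 ]
top blue 25 [409.8 267.9] [407 263   7  11] [ 0.5267 -0.2335  0.078 ]
top green 45 [387.8 287.2] [385 284   7   8] [ 0.4839 -0.1861  0.078 ]
top green 19 [396.4 292.7] [394 288   6  10] [ 0.4725 -0.2048  0.078 ]
[ 0.4934 -0.3055  0.02  ]
[ 0.4138 -0.2516  0.03  ]
[ 0.6476 -0.3251  0.036 ]
[ 0.4134 -0.3975  0.05  ]
scene red 70 [384.1 300.2] [379 296  11   9] [ 0.5917 -0.2435  0.078 ]
scene red 46 [383.8 315. ] [377 313  15   5] [ 0.5703 -0.2775  0.078 ]
scene yellow 79 [287.4 296. ] [282 292  14   9] [ 0.4277 -0.156   0.078 ]
scene yellow 46 [285.9 311. ] [279 309  15   4] [ 0.4095 -0.1926  0.078 ]
scene blue 66 [351.7 299.1] [347 296  10   8] [ 0.5365 -0.215   0.078 ]
scene blue 43 [351.3 314. ] [344 313  15   3] [ 0.5167 -0.2501  0.078 ]
scene green 62 [319.5 297.6] [315 294  10   8] [ 0.4821 -0.1856  0.078 ]
scene green 32 [318.5 312.5] [312 311  14   4] [ 0.463  -0.2214  0.078 ]
[ 0.4951 -0.2955  0.02  ]
[ 0.4124 -0.2552  0.034 ]
[ 0.6543 -0.3192  0.036 ]
[ 0.4097 -0.4051  0.07  ]
```

```bash
python3 - <<'E'
from h import *
t,s=[np.load(f'pics/{n}1.png.npy',allow_pickle=True).item() for n in('top','scene')]
for a,b in [((352,192),(380,257)),((285,200),(352,235))]:  # plate lower corners
    z=np.linspace(0,.5,101); d=[np.linalg.norm(proj(s,ray(t,*a,q))-b) for q in z]; i=np.argmin(d); print(ray(t,*a,z[i]),d[i])
E
python3 -m crank '[0,0,0,0.01,-0.02,0,0, 0,0,0,0.0125,-0.033,0,0, 0,0,0,0.0125,-0.033,0,0, 0,0,0,0.0125,-0.033,0,0, 0,0,0,0.0125,-0.033,0,0, 0,0,0,0.0125,-0.033,0,0, 0,0,0,0.0125,-0.033,0,0, 0,0,0,0.0125,-0.033,0,0, 0,0,0,0.0125,-0.033,0,0, 0,0,0,0.0125,-0.033,0,0, 0,0,0,0.0125,-0.033,0,0, 0,0,0,0.0125,-0.033,0,0, 0,0,0,0.0125,-0.033,0,0, 0,0,0,0.0125,-0.033,0,0, 0,0,0,0.0125,-0.033,0,0, 0,0,0,0.0125,-0.033,0,0, 0,0,0,0.0125,-0.033,0,0, 0,0,0,0.0125,-0.033,0,0, 0,0,0,0.01,-0.02,0,0, 0,0,0,0,0,0,0]'
```

```text
[ 0.6963 -0.1069  0.055 ] 11.345152076078442
[0.6821 0.0457 0.015 ] 0.27615526577860133
time_s: 2.1
position: [0.4483, -0.097, 0.221]
tool_rot: [[0.394, 0.919, -0.001], [0.919, -0.394, -0.0], [-0.0, -0.001, -1.0]]
ft_force: [0.0, 1.0, -0.3]
grip_width: 0.0003
```

```bash
python3 -m crank '[0,0,0,0.018,-0.0183,-0.009,0, 0,0,0,0.018,-0.0183,-0.009,0, 0,0,0,0.018,-0.0183,-0.009,0, 0,0,0,0.018,-0.0183,-0.009,0, 0,0,0,0.018,-0.0183,-0.009,0, 0,0,0,0.018,-0.0183,-0.009,0, 0,0,0,0.018,-0.0183,-0.009,0, 0,0,0,0.018,-0.0183,-0.009,0, 0,0,0,0,0,0,0, 0,0,0,0,0,0,0]'
python3 - <<'E'
from h import *
im=snap('wrist','w1.png'); print(im['world_to_cam'],im['fov_y'])
for c,l in caps(im,(0,0,640,480),200).items():
    for a,ce,b in l: print(c,a,ce,b,ray(im,*ce,.079))
s=observe(); p=s['position']; print(p, s['ft_force'],proj(im,p+[0,0,-.014]),proj(im,[p[0],p[1],.08]))
E
```

```text
time_s: 3.1
position: [0.5912, -0.2403, 0.1492]
tool_rot: [[0.391, 0.92, -0.001], [0.92, -0.391, 0.001], [0.0, -0.002, -1.0]]
ft_force: [-0.8, -0.0, -0.0]
grip_width: 0.0001
[[ 0.3911  0.9204  0.0014 -0.0114]
 [-0.883   0.3756 -0.2814  0.6289]
 [-0.2595  0.1088  0.9596 -0.1293]
 [ 0.      0.      0.      1.    ]] 64.85541459061352
red 808 [318.1 254.1] [302 239  33  32] [ 0.5928 -0.2423  0.079 ]
red 564 [282.6 242.4] [275 222  16  43] [ 0.5774 -0.2593  0.079 ]
yellow 1185 [198.6 146.4] [153 102  74  74] [ 0.5067 -0.2795  0.079 ]
blue 1001 [327.  152.2] [310 134  35  37] [ 0.5384 -0.2134  0.079 ]
blue 683 [288.  146.8] [280 123  17  49] [ 0.5269 -0.2327  0.079 ]
[ 0.5912 -0.2401  0.1498] [-0.212   0.5212  0.5902] [319.8811 286.9916] [320.2467 250.951 ]
```

View pics/w1.png

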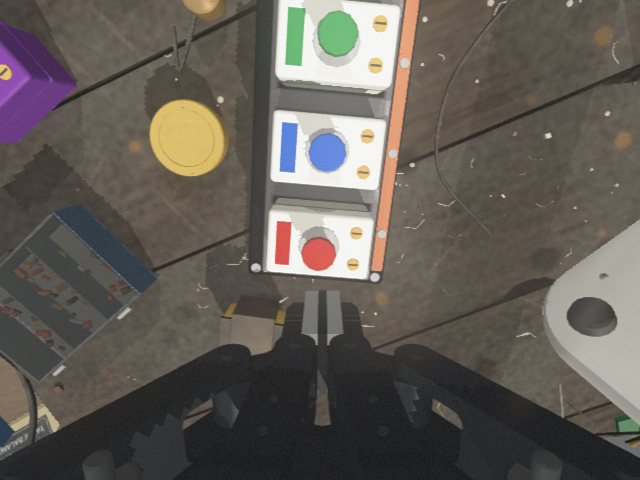

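The wrist view shows the red cap at (318,254), which agrees with the overhead fix to about 1 mm. The fingertips at (322,290) match the predicted tip position. I'll lower towards red.

```bash
python3 -m crank '[0,0,0,0.001,-0.001,-0.01,0, 0,0,0,0.001,-0.0015,-0.01,0, 0,0,0,0,0,-0.01,0, 0,0,0,0,0,-0.01,0, 0,0,0,0,0,-0.006,0, 0,0,0,0,0,0,0, 0,0,0,0,0,0,0]'
python3 -m crank '[0,0,0,0,0,-0.002,0, 0,0,0,0,0,-0.002,0, 0,0,0,0,0,-0.002,0, 0,0,0,0,0,-0.002,0, 0,0,0,0,0,-0.002,0, 0,0,0,0,0,0,0]'
python3 -m crank '[0,0,0,0,0,-0.002,0, 0,0,0,0,0,-0.002,0,0,0,0,0,0,0,0]'
```

```text
time_s: 3.85
position: [0.5937, -0.2438, 0.1037]
tool_rot: [[0.391, 0.92, 0.0], [0.92, -0.391, -0.0], [-0.0, 0.0, -1.0]]
ft_force: [0.6, 0.0, 0.4]
grip_width: -0.0001
time_s: 4.45
position: [0.5935, -0.2436, 0.0933]
tool_rot: [[0.391, 0.92, -0.0], [0.92, -0.391, 0.0], [0.0, -0.001, -1.0]]
ft_force: [-0.1, 0.1, -0.4]
grip_width: 0.0002
time_s: 4.75
position: [0.5934, -0.2436, 0.0893]
tool_rot: [[0.391, 0.92, -0.001], [0.92, -0.391, 0.0], [0.0, -0.001, -1.0]]
ft_force: [-0.0, 0.2, 0.9]
grip_width: -0.0001
```

```bash
for i in 1 ; do python3 -m crank '[0,0,0,0,0,-0.001,0, 0,0,0,0,0,0,0]'; python3 -m crank '[0,0,0,0,0,-0.001,0, 0,0,0,0,0,0,0]';python3 -m crank '[0,0,0,0,0,-0.001,0, 0,0,0,0,0,0,0]';python3 -m crank '[0,0,0,0,0,-0.001,0, 0,0,0,0,0,0,0]'; done | grep -E 'pos|ft'
```

```text
position: [0.5936, -0.2437, 0.0885]
ft_force: [-0.5, -0.1, 0.0]
position: [0.5935, -0.2437, 0.0875]
ft_force: [-0.3, -0.3, 0.1]
position: [0.5935, -0.2437, 0.0865]
ft_force: [0.0, 0.4, -0.6]
position: [0.5935, -0.2437, 0.0855]
ft_force: [-0.4, -0.4, -0.2]
```

No contact force yet, although the tip should be about 8 mm past the cap's out height. I'll look before going further.

```bash
python3 - <<'E'
from h import *
s=snap('scene','s2.png')['frame'][225:345,250:430]; w=snap('wrist','w2.png')['frame'][200:380,220:420]
a=cv2.resize(s,None,fx=3.3,fy=3.3,interpolation=2)[:396,:]; b=cv2.resize(w,(int(396/180*200),396))
b=b[:, :]; im=np.hstack([a[:,200:],b])[:, :800]; cv2.imwrite('pics/c2.png',im[:,:,::-1]); print(im.shape, observe()['ft_force'])
E
```

```text
(396, 800, 3) [ 0.0705  0.3499 -0.24  ]
```

View pics/c2.png

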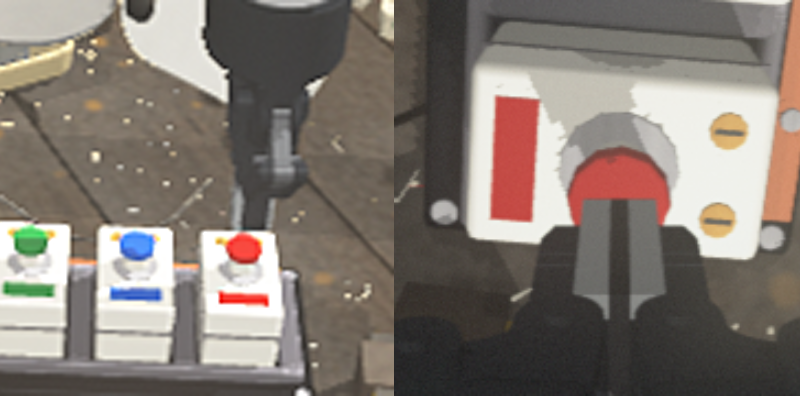

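```bash
python3 - <<'E'
from h import *
t,s=[np.load(f'pics/{n}2.png.npy',allow_pickle=True).item() for n in('w','s')] 
o=observe(); p=o['position']; R=o['tool_rot']; print(p)
for d in (0,.005,.010,.014):
  for y in (-.011,0,.011):
    q=p+R@[0,y,d]; print(d,y,proj(t,q),proj(s,q))
for z in (.072,.08): print(z,proj(s,[.593,-.2428,z]),proj(t,[.593,-.2428,z]))
for n,im,b in(('s',s,(360,285,400,320)),('w',t,(290,250,350,310))): print(n,caps(im,b)['red'][:1])
for n in ('s','w'):
  a=[np.load(f'pics/{m}.npy',allow_pickle=True).item() for m in ([ 'scene1.png','s2.png'] if n=='s' else ['w1.png','w2.png'])]
  if n=='s': print([caps(x,(360,285,400,320))['red'][0] for x in a], [caps(x,(330,285,370,320))['blue'][0] for x in a])
E
```

```text
[ 0.5936 -0.2437  0.0856]
0 -0.011 [319.3986 276.0086] [379.6499 297.1773]
0 0 [319.4584 299.4089] [385.3732 297.08  ]
0 0.011 [319.5161 321.9468] [391.0902 296.9828]
0.005 -0.011 [319.4626 271.8285] [379.4175 299.1056]
0.005 0 [319.5195 294.6471] [385.1232 299.0075]
0.005 0.011 [319.5745 316.6478] [390.8225 298.9096]
0.01 -0.011 [319.5229 267.8813] [379.1866 301.0219]
0.01 0 [319.5773 290.1458] [384.8747 300.9231]
0.01 0.011 [319.6298 311.6338] [390.5566 300.8244]
0.014 -0.011 [319.5689 264.8784] [379.0029 302.5465]
0.014 0 [319.6213 286.7182] [384.677  302.4471]
0.014 0.011 [319.6719 307.8125] [390.345  302.3478]
0.072 [384.1946 302.0835] [320.8842 285.3277]
0.08 [384.5881 299.0269] [320.8507 292.2987]
s [(np.int32(73), array([384.1, 300.1]), array([379, 296,  11,   9], dtype=int32))]
w [(np.int32(793), array([321.5, 282.8]), array([299, 270,  46,  32], dtype=int32))]
[(np.int32(70), array([384.1, 300.2]), array([379, 296,  11,   9], dtype=int32)), (np.int32(73), array([384.1, 300.1]), array([379, 296,  11,   9], dtype=int32))] [(np.int32(66), array([351.7, 299.1]), array([347, 296,  10,   8], dtype=int32)), (np.int32(68), array([351.6, 299. ]), array([347, 295,  10,   9], dtype=int32))]
```

The red cap hasn't moved in either view. The fingertips show at crop (255,228) and (620,200), which puts them 10–16 mm behind the TCP, well above the cap and not 14 mm ahead as specified. I'll keep creeping down on force.

```bash
(python3 -m crank '[0,0,0,0,0,-0.001,0, 0,0,0,0,0,-0.001,0, 0,0,0,0,0,-0.001,0, 0,0,0,0,0,0,0]'; python3 -m crank '[0,0,0,0,0,-0.001,0, 0,0,0,0,0,-0.001,0, 0,0,0,0,0,0,0]') | grep -E 'time|pos|ft'
```

```text
time_s: 6.05
position: [0.5935, -0.2437, 0.0824]
ft_force: [0.5, 1.4, -0.0]
time_s: 6.35
position: [0.5935, -0.2437, 0.0804]
ft_force: [0.1, -0.3, -0.2]
```

```bash
(python3 -m crank '[0,0,0,0,0,-0.001,0, 0,0,0,0,0,-0.001,0, 0,0,0,0,0,0,0]'; python3 -m crank '[0,0,0,0,0,-0.001,0, 0,0,0,0,0,-0.001,0, 0,0,0,0,0,0,0]') | grep -E 'time|pos|ft'
```

```text
time_s: 6.65
position: [0.5935, -0.2437, 0.0784]
ft_force: [0.8, -0.7, -0.2]
time_s: 6.95
position: [0.5935, -0.2437, 0.0765]
ft_force: [0.5, 0.0, 0.2]
```

```bash
python3 - <<'E'
from h import *
s=snap('scene','s3.png'); print(caps(s,(360,285,400,320))['red'][:1]); s=s['frame'][245:325,340:430]; w=snap('wrist','w3.png'); print(caps(w,(290,230,350,320))['red'][:1]); w=w['frame'][220:320,270:370]
im=np.hstack([cv2.resize(s,(450,400),interpolation=0),cv2.resize(w,(350,400))]); cv2.imwrite('pics/c3.png',im[:,:,::-1])
f=[]
for i in range(1): f.append(observe()['ft_force'])
print(f)
E
```

```text
[(np.int32(55), array([384.2, 301.1]), array([379, 298,  11,   7], dtype=int32))]
[(np.int32(498), array([321.5, 287.6]), array([298, 278,  48,  24], dtype=int32))]
[array([0.2822, 1.4029, 0.0748])]
```

View pics/c3.png

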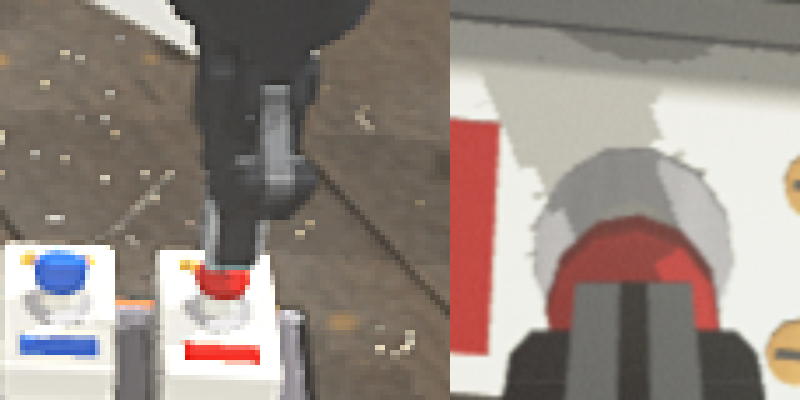

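The scene crop shows the fingertips above the red cap, with the finger edge at about row 268. They're still several mm clear of it and about 4 mm off-centre along tool +y. I'll shift 4 mm back and keep creeping.

```bash
(python3 -m crank '[0,0,0,-0.002,0.001,0,0, 0,0,0,-0.0015,0.0005,-0.001,0, 0,0,0,0,0,-0.001,0, 0,0,0,0,0,-0.001,0, 0,0,0,0,0,0,0]'; python3 -m crank '[0,0,0,0,0,-0.001,0, 0,0,0,0,0,-0.001,0, 0,0,0,0,0,0,0]') | grep -E 'time|pos|ft'
```

```text
time_s: 7.55
position: [0.5901, -0.2422, 0.0735]
ft_force: [-0.0, -0.5, 0.3]
time_s: 7.85
position: [0.59, -0.2422, 0.0714]
ft_force: [0.0, -0.1, -0.1]
```

```bash
python3 - <<'E'
from h import *
for k in range(2):
  print(observe()['ft_force']); s=get_image('scene'); print(caps(s,(360,285,400,320))['red'][:1])
E
```

```text
[ 0.0149 -0.0987 -0.0992]
[(np.int32(46), array([383.8, 315. ]), array([377, 313,  15,   5], dtype=int32))]
[ 0.1826  0.1353 -0.775 ]
[(np.int32(46), array([383.8, 315. ]), array([377, 313,  15,   5], dtype=int32))]
```

```bash
(python3 -m crank '[0,0,0,0,0,-0.001,0, 0,0,0,0,0,-0.001,0, 0,0,0,0,0,0,0]'; python3 -m crank '[0,0,0,0,0,-0.001,0, 0,0,0,0,0,-0.001,0, 0,0,0,0,0,0,0]') | grep -E 'time|pos|ft'
```

```text
time_s: 8.25
position: [0.5901, -0.2422, 0.0696]
ft_force: [-0.3, -0.4, 0.7]
time_s: 8.55
position: [0.5901, -0.2423, 0.0677]
ft_force: [-0.9, -0.3, 2.4]
```

Contact at TCP z ≈ 0.069, so the tips are about 11 mm behind the TCP. Now pressing.

```bash
(python3 -m crank '[0,0,0,0,0,-0.001,0, 0,0,0,0,0,-0.001,0, 0,0,0,0,0,0,0]'; python3 -m crank '[0,0,0,0,0,-0.001,0, 0,0,0,0,0,-0.001,0, 0,0,0,0,0,0,0]';python3 -m crank '[0,0,0,0,0,-0.001,0, 0,0,0,0,0,-0.001,0, 0,0,0,0,0,0,0]') | grep -E 'time|pos|ft'
```

```text
time_s: 8.85
position: [0.5902, -0.2423, 0.0655]
ft_force: [0.3, 0.5, 2.4]
time_s: 9.15
position: [0.5901, -0.2423, 0.0635]
ft_force: [0.2, 0.2, 2.5]
time_s: 9.45
position: [0.5901, -0.2422, 0.0615]
ft_force: [-0.5, -1.3, 2.5]
```

```bash
(python3 -m crank '[0,0,0,0,0,-0.001,0, 0,0,0,0,0,-0.001,0, 0,0,0,0,0,0,0]'; python3 -m crank '[0,0,0,0,0,-0.001,0, 0,0,0,0,0,0,0]') | grep -E 'time|pos|ft'
```

```text
time_s: 9.75
position: [0.5901, -0.2422, 0.0596]
ft_force: [-1.0, -0.1, 3.5]
time_s: 9.95
position: [0.5901, -0.2423, 0.0588]
ft_force: [-0.1, -0.8, 4.8]
```

Red has hit its stop (4.8 N and rising). I'll lift off and go over to yellow.

```bash
python3 -m crank '[0,0,0,0,0,0,0, 0,0,0,0,0,0.01,0, 0,0,0,0,0,0.02,0, 0,0,0,0,0,0.02,0, 0,0,0,-0.01,0.0053,0,0, 0,0,0,-0.0205,0.0109,0,0, 0,0,0,-0.0205,0.0109,0,0, 0,0,0,-0.0205,0.0109,0,0, 0,0,0,-0.0205,0.0109,0,0, 0,0,0,-0.0205,0.0109,0,0, 0,0,0,-0.0205,0.0109,0,0, 0,0,0,-0.0205,0.0109,0,0, 0,0,0,-0.0105,0.0056,0,0, 0,0,0,0,0,0,0, 0,0,0,0,0,0,0]'
python3 - <<'E'
from h import *
w=snap('wrist','w4.png'); s=snap('scene','s4.png'); o=observe(); print(o['position'],o['ft_force'])
for c,l in caps(w,(0,0,640,480),200).items(): print(c,[(a,ce,ray(w,*ce,.079)) for a,ce,b in l])
for c,l in caps(s,(265,285,410,320)).items(): print(c,[(a,ce,b) for a,ce,b in l][:1])
E
```

```text
time_s: 11.45
position: [0.4265, -0.1553, 0.1089]
tool_rot: [[0.391, 0.92, 0.001], [0.92, -0.391, -0.0], [-0.0, 0.001, -1.0]]
ft_force: [-0.1, -0.0, -0.7]
grip_width: -0.0
[ 0.4267 -0.1555  0.1087] [-0.431   0.9034 -0.0906]
red []
yellow [(np.int32(457), array([174.9, 357.7]), array([ 0.4405, -0.2482,  0.079 ]))]
blue []
green []
red [(np.int32(69), array([383.5, 303.3]), array([379, 300,  10,   8], dtype=int32))]
yellow [(np.int32(79), array([287.4, 296. ]), array([282, 292,  14,   9], dtype=int32))]
blue [(np.int32(68), array([351.6, 299. ]), array([347, 295,  10,   9], dtype=int32))]
green [(np.int32(60), array([319.6, 297.5]), array([315, 294,  10,   8], dtype=int32))]
```

View pics/s4.png

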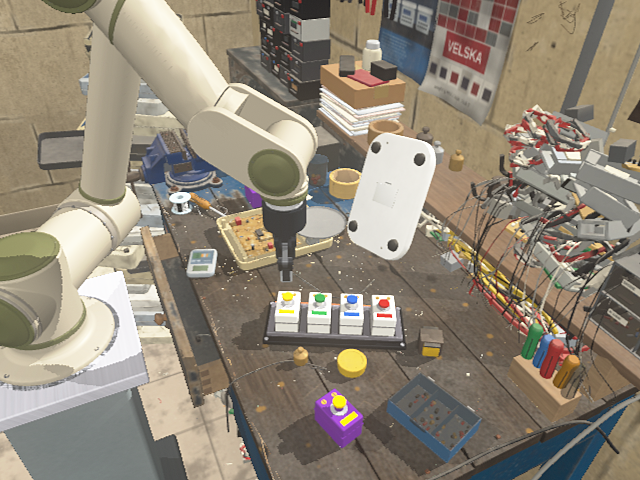

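The red cap has dropped 3.1 px in the scene view, which is 8 mm. The others are unchanged. The tip at (288,275) is in line with the yellow cap at (287,296). Descending on yellow.

```bash
(python3 -m crank '[0,0,0,-0.0007,0,-0.01,0, 0,0,0,0,0,-0.01,0, 0,0,0,0,0,-0.01,0, 0,0,0,0,0,-0.006,0, 0,0,0,0,0,0,0]'; python3 -m crank '[0,0,0,0,0,-0.002,0, 0,0,0,0,0,-0.002,0, 0,0,0,0,0,-0.001,0, 0,0,0,0,0,0,0]';python3 -m crank '[0,0,0,0,0,-0.001,0, 0,0,0,0,0,-0.001,0, 0,0,0,0,0,0,0]') | grep -E 'time|pos|ft'
```

```text
time_s: 12.05
position: [0.425, -0.1548, 0.0715]
ft_force: [-0.2, -0.9, 0.3]
time_s: 12.45
position: [0.4256, -0.1551, 0.0678]
ft_force: [0.1, 0.4, 2.3]
time_s: 12.75
position: [0.4256, -0.1551, 0.0657]
ft_force: [0.8, -0.4, 2.5]
```

```bash
(python3 -m crank '[0,0,0,0,0,-0.0015,0, 0,0,0,0,0,-0.0015,0, 0,0,0,0,0,0,0]'; python3 -m crank '[0,0,0,0,0,-0.001,0, 0,0,0,0,0,-0.001,0, 0,0,0,0,0,0,0]';python3 -m crank '[0,0,0,0,0,-0.001,0, 0,0,0,0,0,-0.001,0, 0,0,0,0,0,0,0]') | grep -E 'time|pos|ft'
```

```text
time_s: 13.05
position: [0.4255, -0.1551, 0.0625]
ft_force: [1.8, -0.9, 3.1]
time_s: 13.35
position: [0.4255, -0.1551, 0.0606]
ft_force: [1.4, -0.9, 2.8]
time_s: 13.65
position: [0.4255, -0.1551, 0.0587]
ft_force: [1.7, -1.8, 5.9]
```

```bash
python3 -m crank '[0,0,0,0,0,0,0, 0,0,0,0,0,0.01,0, 0,0,0,0,0,0.02,0, 0,0,0,0,0,0.02,0, 0,0,0,0.0149,-0.0081,0,0, 0,0,0,0.02,-0.0105,0,0, 0,0,0,0.02,-0.0105,0,0, 0,0,0,0.02,-0.0105,0,0, 0,0,0,0.02,-0.0105,0,0, 0,0,0,0.0149,-0.0081,0,0, 0,0,0,0,0,0,0, 0,0,0,0,0,0,0]'
python3 - <<'E'
from h import *
s=snap('scene','s5.png'); o=observe(); print(o['position'],o['ft_force'])
for c,l in caps(s,(265,285,410,320)).items(): print(c,[(a,ce,b) for a,ce,b in l][:1])
g=cv2.cvtColor(s['frame'],cv2.COLOR_RGB2GRAY); 
for r in range(268,288,4): print(r,g[r,335:370])
E
```

```text
time_s: 14.85
position: [0.5343, -0.2126, 0.1084]
tool_rot: [[0.391, 0.92, -0.002], [0.92, -0.391, 0.001], [0.0, -0.002, -1.0]]
ft_force: [-0.7, -0.1, 0.3]
grip_width: 0.0
[ 0.5342 -0.2125  0.1085] [-0.498   0.1579  0.5855]
red [(np.int32(68), array([383.6, 303.3]), array([379, 300,  10,   8], dtype=int32))]
yellow [(np.int32(71), array([287.2, 299.4]), array([282, 296,  11,   8], dtype=int32))]
blue [(np.int32(68), array([351.6, 299. ]), array([347, 295,  10,   9], dtype=int32))]
green [(np.int32(62), array([319.5, 297.6]), array([315, 294,  10,   8], dtype=int32))]
268 [115 114 111 109 111 114 114 112 110 110 107  89  70  72  74  73  71  71
  70  74  85  90  88  88  88  80  71  70  67  83 104 112 115 115 119]
272 [115 112 102 171 246 209  94 103 108 108 108 120 105  67  70  72  75  77
  76  78  77  77  76  73  72  69  68 106 122 105 108 105 101 101 105]
276 [109 108 109 109 108 109 113 112 112 110 113 147 176 143  79  76  79  78
  77  77  74 108 162 148  98 103 105 103 105 106 106 106 105 104 103]
280 [102 115 113 112 124 126 107 113 115 110 111 144 177 140  68  77  79  78
  78  79  71 128 168 138 103 196 208 102 107 108 107 103 100 124 129]
284 [109  99  84 101 120 119 118 116 114 111 111 139 171 160 135 139 138 139
 139 137 144 152 135 109 105 106 110 110 107 105 104 102  98 127 145]
```

Yellow is down 3.4 px (home), red is still home, blue and green are out. The tip is centred at column 352 against the blue cap at 351.6. Pressing blue.

```bash
(python3 -m crank '[0,0,0,0,0,-0.01,0, 0,0,0,0,0,-0.01,0, 0,0,0,0,0,-0.01,0, 0,0,0,0,0,-0.006,0, 0,0,0,0,0,0,0]'; python3 -m crank '[0,0,0,0,0,-0.002,0, 0,0,0,0,0,-0.002,0, 0,0,0,0,0,-0.001,0, 0,0,0,0,0,0,0]';python3 -m crank '[0,0,0,0,0,-0.0015,0, 0,0,0,0,0,-0.0015,0, 0,0,0,0,0,0,0]') | grep -E 'time|pos|ft'
```

```text
time_s: 15.4
position: [0.5346, -0.2129, 0.0714]
ft_force: [-0.2, -0.4, -0.4]
time_s: 15.8
position: [0.5354, -0.2134, 0.0679]
ft_force: [-0.7, -0.2, 1.9]
time_s: 16.1
position: [0.5354, -0.2133, 0.0646]
ft_force: [0.5, 0.2, 2.7]
```

```bash
(python3 -m crank '[0,0,0,0,0,-0.0015,0, 0,0,0,0,0,-0.001,0, 0,0,0,0,0,0,0]'; python3 -m crank '[0,0,0,0,0,-0.001,0, 0,0,0,0,0,-0.001,0, 0,0,0,0,0,0,0]';python3 -m crank '[0,0,0,0,0,-0.001,0, 0,0,0,0,0,-0.0005,0, 0,0,0,0,0,0,0]') | grep -E 'time|pos|ft'
```

```text
time_s: 16.4
position: [0.5353, -0.2133, 0.0621]
ft_force: [2.0, 0.3, 2.8]
time_s: 16.7
position: [0.5353, -0.2133, 0.0601]
ft_force: [1.5, -2.1, 2.9]
time_s: 17.0
position: [0.5353, -0.2133, 0.0588]
ft_force: [2.0, -0.5, 5.2]
```

Blue is at its stop (5.2 N). I'll lift clear, back off and check.

```bash
python3 -m crank '[0,0,0,0,0,0,0, 0,0,0,0,0,0.01,0, 0,0,0,0,0,0.02,0, 0,0,0,0,0,0.03,0, 0,0,0,0,0,0.03,0, 0,0,0,-0.01,0.01,0.03,0, 0,0,0,-0.02,0.02,0.01,0, 0,0,0,-0.02,0.02,0,0, 0,0,0,-0.01,0.01,0,0, 0,0,0,0,0,0,0, 0,0,0,0,0,0,0, 0,0,0,0,0,0,0]'
python3 - <<'E'
from h import *
s=snap('scene','s6.png')
for c,l in caps(s,(265,285,410,320)).items(): print(c,[(a,ce,b) for a,ce,b in l][:1])
cv2.imwrite('pics/c6.png',cv2.resize(s['frame'][240:390,250:450],(800,600),interpolation=2)[:,:,::-1])
E
```

```text
time_s: 18.2
position: [0.4756, -0.1537, 0.1885]
tool_rot: [[0.391, 0.92, -0.0], [0.92, -0.391, 0.0], [-0.0, -0.0, -1.0]]
ft_force: [0.7, -0.2, 1.8]
grip_width: 0.0001
red [(np.int32(69), array([383.5, 303.3]), array([379, 300,  10,   8], dtype=int32))]
yellow [(np.int32(71), array([287.2, 299.4]), array([282, 296,  11,   8], dtype=int32))]
blue [(np.int32(66), array([351.4, 301.7]), array([347, 298,  10,   8], dtype=int32))]
green [(np.int32(61), array([319.5, 297.6]), array([315, 294,  10,   8], dtype=int32))]
```

View pics/c6.png

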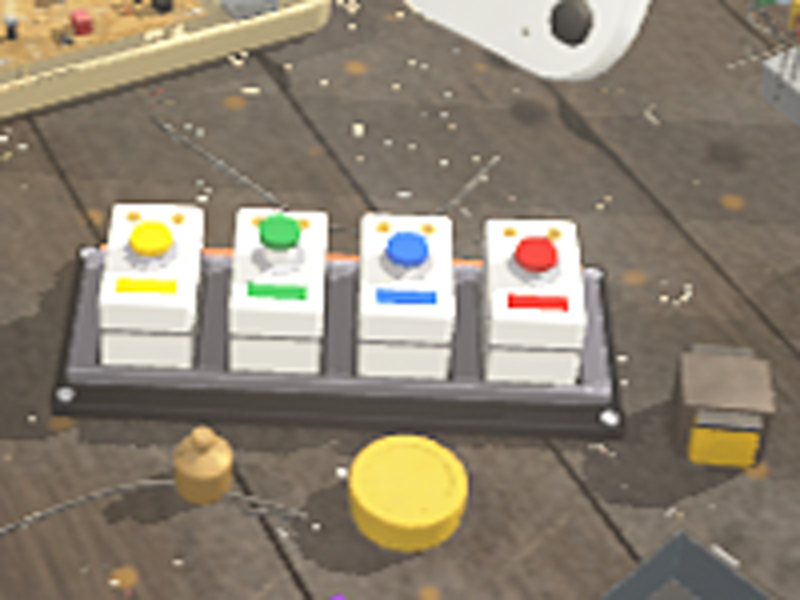

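The picture shows red, yellow and blue sunk to the bezel, green standing out, and all breakers level. The weight, tin and transformer look unmoved, and the tool is clear. Handing in.

```bash
python3 - <<'E'
from h import *
o=observe(); print(o['time_s'],o['ft_force'],np.abs(o['qvel']).max()); a=np.load('pics/scene1.png.npy',allow_pickle=True).item()['frame'].astype(int); b=np.load('pics/s6.png.npy',allow_pickle=True).item()['frame'].astype(int)
for n,(u,v) in dict(weight=(301,354),tin=(351,362),trafo=(431,342)).items(): print(n,np.abs(a-b)[v-16:v+16,u-18:u+18].mean())
close_job()
E
```

```text
18.25 [ 0.2336 -0.249   0.1376] 0.15569909824304792
weight 0.8287037037037037
tin 0.7494212962962963
trafo 1.9189814814814814
the job is handed in; nothing more can be done
```

I pressed red, then yellow, then blue home with the shut fingertips and left green out. I handed the job in at 18.25 s with the tool clear at about 0.19 m; no verdict was reported.

- **Press forces:** Each button slid at about 2.5–3 N. Force then rose at the stop to 4.8 N on red, 5.9 N on yellow and 5.2 N on blue, all far below 25 N.
- **Button positions:** In the scene camera the caps dropped by about 8 mm (red), 8–9 mm (yellow) and 7 mm (blue), and green did not move. Blue's smaller drop is the weakest reading. Its force rise at the stop was like the others', and it may have started up to 1 mm in.
- **Breakers and loose parts:** The last picture shows all four breakers seated and level. The areas around the weight, tin and transformer look the same in the first and last scene pictures.

**Disagreements with the description:**
- The shut fingertips made contact about 11 mm behind the TCP, not 14 mm ahead of it as stated. I found this because no force appeared at the expected height, so I crept down on force.
- The fingers also appeared about 4 mm off along tool +y, so I shifted the tool by that much.

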